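# Find the rocking corner of the pouch cutter and shim it

### The arm

A 7-joint arm with a two-finger parallel gripper is mounted at the origin on the work surface. World frame = base frame: x ahead of the robot, y to its left, z up, the work surface at z = 0. Lengths are in m, angles in rad, forces in N, time in s.
With the tool pointing down it reaches from about 0.425 to 0.875 m from the base axis. Payload 4.7 kg.
Tool frame: the origin (TCP) lies on the centre line of the jaws, within the pads' length; the fingertips stand ahead of it and the grasp point (between the pads) lies 2 mm behind it (nose_length is the z of the fingertips in the tool frame, in m); z points along the fingers, y is the line along which they close (so a half turn about z gives the same grasp; the last joint's range is limited). The gripper opens to 87 mm and grips with 3 to 60 N. Pads are 19 mm wide; open, the fingers measure 117 mm over their backs; the gripper's body (75 mm by 190 mm) begins 51 mm behind the grasp point.
Start: joints at [-1.329, 0.321, -0.07, 1.45, 0.023, 1.371, -0.057], TCP at [0.147, 0.633, 0.24] pointing down, gripper open.
Joint ranges: [-2.86, 2.86], [-0.3, 2.09], [-1.38, 1.24], [0.06, 2.45], [-1.56, 4.7], [0.09, 2.05], [-2.69, 2.69]. Speed limits (rad/s): [2.57, 2.57, 3.14, 3.14, 3.14, 3.14, 3.14].

### API

Orientations are given as a rotation vector (axis times angle).
In Python, from bench import * gives the robot as it stands.
- The arm moves only by the tool send_rows, never from a script. Its arguments are lists of equal length, an entry for each row: "xyz": the shift along the tool's x, y, z in mm, a list of three; "dr": the turn, a rotation vector about the tool's x, y, z in rad, a list of three. A call has exactly 10 rows; each row is the pose to reach, as a shift and turn from the pose commanded when the call began, along the tool's axes at that moment; what a row does not reach only later rows make up. A row lasts 1/12 s, in which the tool goes at most 41.7 mm and 7.16 degrees, less where a joint would pass 70% of its speed; a pose out of reach is approached as far as the arm can. A call with a gripper value outside its range is refused whole. "jaw" is the finger opening in mm, from 0 to 87, set as the call begins (left out, the last holds). The fingers move at their own pace and stop on an object; "grip_force" is the grip in N (left out, the last holds). Time passes only in rows, so rows that repeat a pose let the fingers close, or fill a call up. It gives the time, the measured TCP pose, the force, the opening and the grip force at its end, in the units of the state.
- get_state(): the state, without advancing time (a new reading comes with each control period).
- get_image(name): name is "side" or "top" or "wrist"; returns the picture (420x560x3 uint8, red, green, blue); there is no depth.
- calibration(name): a dict with "vfov" (degrees; the focal length in pixels is half the picture's height over the tangent of half this angle, whatever the lens; pixels are square), "cx", "cy" (the principal point, pixels), "rvec" (rotation vector, rad) and "tvec" (3), from world to camera coordinates, as OpenCV has them; the wrist camera has in their place "hand_eye" (4x4, takes a point from camera to tool coordinates, whose origin is the TCP and whose axes are the flange's). Camera axes: x right, y down, z forward; pixel columns grow to the right and rows downward; lengths in m; the calibration is good to about 2 mm. The wrist camera is an equidistant fisheye: a pixel r from the principal point sees the ray r / f radians off the axis. A picture is of the moment at which its call begins: read the wrist's pose just before it. calibration takes no time and is no camera call.
- close_job(): hands the job in; it is judged then, once.
The state is a dict: "time": time; "joint_positions": joint angles; "qd": joint speeds; "joint_torque": joint torques, N m; "position": TCP position; "tool_rot": TCP orientation; "ft_force": force on the tool from outside, world axes, zero at the start; "torque": the same for the moment, N m; "grip_width": opening from 0.0 (shut) to 1.0 (fully open); "grip_force": force on a finger pad.
Only numpy, scipy, OpenCV 4.12 (cv2) and the standard library are available. Lean on these libraries where they do the work, as an engineer would, in place of code of your own. Each camera call takes 0.05 s, during which the arm holds its last target. There are 200 camera calls.

### The job

The pouch cutter on the bench rocks on one corner of its base plate. Press down on the corners with a fingertip until you find the one that gives, then press the shim tab beside that corner down flat, and leave the other three tabs standing as they are. Nothing is to be picked up: keep the cutter where it stands, and let the other things on the bench be.

Things in the scene. Friction and masses are not known exactly. Their poses are not given: they have to be found in the camera images.
- plate: a compact sterilisation-pouch cutter for reels up to 150 mm: a loose steel base plate 190 (x) x 230 (y) x 8 mm with cheeks, white rollers, guide rod and black cutter slide (within 40 mm of the centre in x, 85 mm in y, up to 64 mm above the underside); 2 to 3 kg. Origin: centre of the plate's underside, 23 mm above the bench when level; x away from the robot, y left, z up (turned up to 15 degrees).
- frame: fixed steel sub-frame under the plate; origin on the bench at its centre, axes as the plate's. A centre plinth and a packer at each corner carry the plate. One corner's packer, out of sight, is 5 mm too thin: 3 to 5 N on that corner tips it down about 5 mm to a stop, and it comes back level when let go. The other three corners are solid.
- corner_near_left (a point): where to press the near left corner of the plate: top face, straight above that corner's support, 20 mm in from both edges (75 mm from the plate's centre in x, 95 mm in y)
- corner_near_right (a point): where to press the near right corner of the plate: top face, straight above that corner's support, 20 mm in from both edges (75 mm from the plate's centre in x, 95 mm in y)
- corner_far_left (a point): where to press the far left corner of the plate: top face, straight above that corner's support, 20 mm in from both edges (75 mm from the plate's centre in x, 95 mm in y)
- corner_far_right (a point): where to press the far right corner of the plate: top face, straight above that corner's support, 20 mm in from both edges (75 mm from the plate's centre in x, 95 mm in y)
- tab_near_left (a point): where to press the near left shim's tab: top of its steel blade, 38 mm out from its hinge. Blade 22 mm wide, 3 mm thick, 52 mm long, beside that corner, beyond the plate's left (+y) edge; hinge 8 mm outside the edge, 13 mm above the bench, along the plate's x. As found it slopes up and outwards at 0.5 rad; flat, this point is 14.5 mm above the bench and 5 mm farther out
- tab_near_right (a point): where to press the near right shim's tab: top of its steel blade, 38 mm out from its hinge. Blade 22 mm wide, 3 mm thick, 52 mm long, beside that corner, beyond the plate's right (-y) edge; hinge 8 mm outside the edge, 13 mm above the bench, along the plate's x. As found it slopes up and outwards at 0.5 rad; flat, this point is 14.5 mm above the bench and 5 mm farther out
- tab_far_left (a point): where to press the far left shim's tab: top of its steel blade, 38 mm out from its hinge. Blade 22 mm wide, 3 mm thick, 52 mm long, beside that corner, beyond the plate's left (+y) edge; hinge 8 mm outside the edge, 13 mm above the bench, along the plate's x. As found it slopes up and outwards at 0.5 rad; flat, this point is 14.5 mm above the bench and 5 mm farther out
- tab_far_right (a point): where to press the far right shim's tab: top of its steel blade, 38 mm out from its hinge. Blade 22 mm wide, 3 mm thick, 52 mm long, beside that corner, beyond the plate's right (-y) edge; hinge 8 mm outside the edge, 13 mm above the bench, along the plate's x. As found it slopes up and outwards at 0.5 rad; flat, this point is 14.5 mm above the bench and 5 mm farther out
- shim_near_left (a joint): angle of the near left shim's tab, rad: 0 standing as found, 0.5 flat against its stop. Stiff: it stays where it is left; about 10 N (at most 15 N) at the tab's pressing point moves it. Pressing it flat raises that corner's packer by 5 mm. No spring.
- shim_near_right (a joint): angle of the near right shim's tab, rad: 0 standing as found, 0.5 flat against its stop. Stiff: it stays where it is left; about 10 N (at most 15 N) at the tab's pressing point moves it. Pressing it flat raises that corner's packer by 5 mm. No spring.
- shim_far_left (a joint): angle of the far left shim's tab, rad: 0 standing as found, 0.5 flat against its stop. Stiff: it stays where it is left; about 10 N (at most 15 N) at the tab's pressing point moves it. Pressing it flat raises that corner's packer by 5 mm. No spring.
- shim_far_right (a joint): angle of the far right shim's tab, rad: 0 standing as found, 0.5 flat against its stop. Stiff: it stays where it is left; about 10 N (at most 15 N) at the tab's pressing point moves it. Pressing it flat raises that corner's packer by 5 mm. No spring.
- dispenser: bystander: beige tape dispenser with a dark tape roll, 150 x 62 x 100 mm, loose; origin at the centre of its underside
- needle_holder: bystander: steel ring-handled needle holder lying flat, about 145 x 72 x 8 mm, loose; origin on the bench near its middle
- cup: bystander: open steel cup, 80 mm across, 55 mm high, loose; origin at the centre of its underside

How it is judged:
By the outcome, as a careful person would: the job done as asked, in the order asked, and still so for the second after the job is handed in, with the robot touching nothing.
It also fails if it takes over 51 s, if anything falls off the work surface, if the arm or the gripper's body presses on something with over 40 N, if the wrist force passes 120 N, or if a joint passes its speed limit or range.

## Working session

There is one attempt and no reset: what is moved stays moved. The work goes in short steps, Python scripts to look and compute and a tool call to move; the robot and the scene stay as the last step left them, time stands still between calls to the robot, and variables do not carry over. Pictures are saved under pics/ and viewed, at most 10 in all, crops included, and the job is handed in when it is done.

Besides the shell and the picture viewer there is one more tool, called after "Call:" by a JSON object that holds its "method" and its "body". send_rows: Moves the arm, as the interface text tells. Its arguments: {"type":"object","properties":{"xyz":{"type":"array"},"dr":{"type":"array"},"jaw":{"type":"number"},"grip_force":{"type":"number"}},"required":["xyz","dr"]}

```bash
mkdir -p pics
python3 - <<'E'
from bench import *
import cv2
print(get_state())
for n in("top","side"):
    cv2.imwrite(f"pics/{n}0.png",cv2.resize(get_image(n)[:,:,::-1],(800,600),interpolation=cv2.INTER_CUBIC)); print(calibration(n))
print(calibration("wrist"))
try: print(nose_length)
except Exception as e: print(e)
E
```

```text
{'time': 0.0, 'joint_positions': array([-1.32889022,  0.32184649, -0.07010057,  1.45173372,  0.02258135,
        1.3707808 , -0.05692621]), 'qd': array([-0.00175645,  0.00054356, -0.00094175,  0.0007994 ,  0.00045585,
       -0.0001284 , -0.00079875]), 'joint_torque': array([ 5.13352497e-04, -4.91285312e+01, -4.03651586e-01, -3.12528241e+01,
       -6.38721278e-02,  4.38306481e-02,  1.87451633e-04]), 'position': array([0.14670547, 0.63266922, 0.23841687]), 'tool_rot': array([-3.57020225e-01, -3.12108942e+00,  3.10320193e-03]), 'ft_force': array([ 0.28535591,  0.05056564, -0.6697777 ]), 'torque': array([ 0.03575372,  0.0239923 , -0.01218869]), 'grip_force': 0.0, 'grip_width': 1.0013637969701008}
{'vfov': 49.057258112166956, 'cx': 280.846945584994, 'cy': 209.9651366280144, 'rvec': array([ 2.12142447, -2.15465753,  0.12163125]), 'tvec': array([0.02176845, 0.56017538, 1.40381719])}
{'vfov': 52.73167445483982, 'cx': 276.6317726159058, 'cy': 208.56677193455687, 'rvec': array([ 2.23073722, -0.76286356,  0.31692622]), 'tvec': array([-0.43978547,  0.2599732 ,  1.11237493])}
{'vfov': 65.70646984690485, 'cx': 278.99980131158986, 'cy': 213.9718791009661, 'hand_eye': array([[-3.76926472e-04, -9.70597336e-01, -2.40708681e-01,
         6.62600806e-02],
       [ 9.99999598e-01, -1.69970229e-04, -8.80540197e-04,
        -2.22817004e-04],
       [ 8.13736660e-04, -2.40708916e-01,  9.70597010e-01,
        -1.45552014e-01],
       [ 0.00000000e+00,  0.00000000e+00,  0.00000000e+00,
         1.00000000e+00]])}
0.017
```

View pics/top0.png

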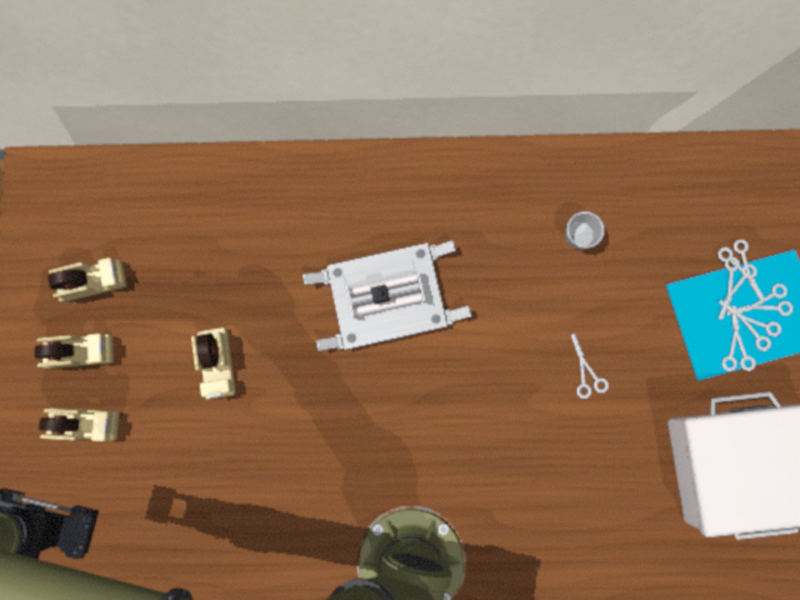

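View pics/side0.png

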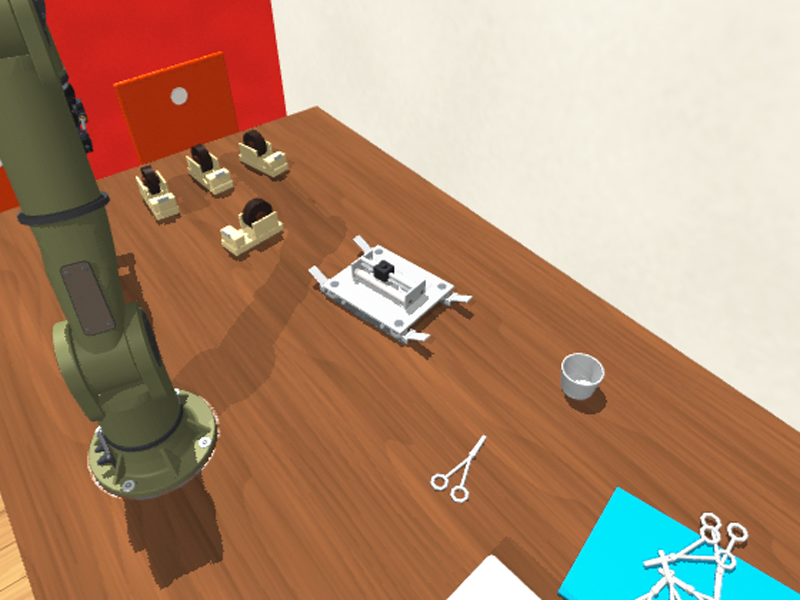

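The top view shows the plate centred near (388,297), with corner discs near (337,272), (421,254), (436,319) and (351,338). Its tabs are at (315,278), (445,247), (460,313) and (328,344). I'll enlarge that area to measure it.

Run:
```python
from bench import *
import cv2
im=get_image("top")[155:255,205:338,::-1]
cv2.imwrite("pics/topc.png",cv2.resize(im,(798,600),interpolation=cv2.INTER_CUBIC))
```

```text
(no output)
```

View pics/topc.png

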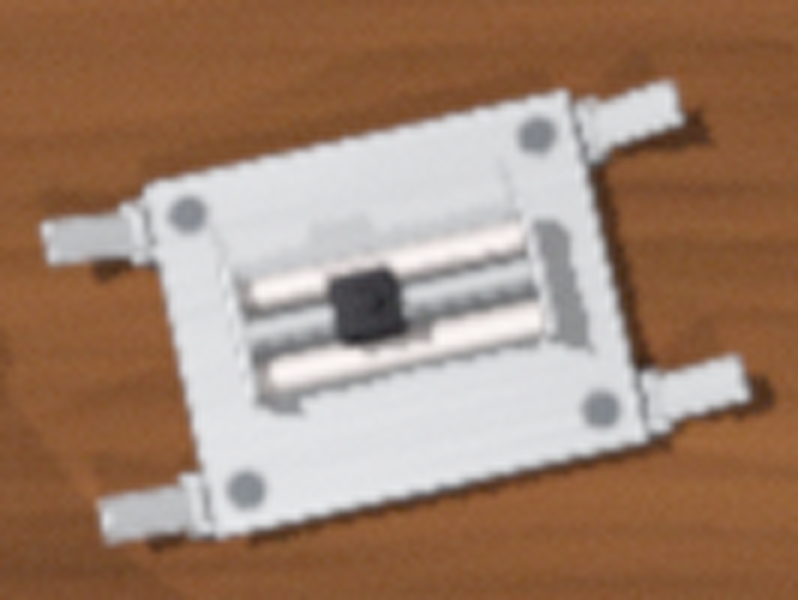

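```bash
cat > h.py <<'E'
from bench import *
import cv2
from scipy.spatial.transform import Rotation as R
def pix2z(n,px,z):
    c=calibration(n);f=210/np.tan(np.radians(c["vfov"]/2))
    M=R.from_rotvec(c["rvec"]).as_matrix();o=-M.T@c["tvec"]
    out=[]
    for u,v in px:
        d=M.T@np.array([(u-c["cx"])/f,(v-c["cy"])/f,1]);out.append(o+d*(z-o[2])/d[2])
    return np.array(out)
import numpy as np
def W(pose,p): 
    x,y,a=pose;c,s=np.cos(a),np.sin(a);p=np.asarray(p)
    return np.array([x+c*p[0]-s*p[1],y+s*p[0]+c*p[1]])
E
python3 - <<'E'
from h import *
cr=np.array([(187,214),(537,134),(601,409),(246,490)])
px=(cr+.5)/6-.5+[205,155]
P=pix2z("top",px,.031)[:,:2]; Q=np.array([(75,95),(75,-95),(-75,-95),(-75,95)])/1e3
c=P.mean(0); H=(P-c); a=np.arctan2((Q[:,0]*H[:,1]-Q[:,1]*H[:,0]).sum(),(Q*H).sum())
pose=(*c,a);print(pose)
print("res mm",[(1e3*(W(pose,q)-p)).round(1) for q,p in zip(Q,P)])
# tab outer-end centres
tc=np.array([(44,245),(678,104),(744,378),(104,527)]);T=pix2z("top",(tc+.5)/6-.5+[205,155],.0385)[:,:2]
Ri=np.array([[np.cos(a),np.sin(a)],[-np.sin(a),np.cos(a)]])
print("tab ends plate frame",((T-c)@Ri.T*1e3).round(1))
# side-camera reprojection check
k=calibration("side");f=210/np.tan(np.radians(k["vfov"]/2))
X=np.array([[*W(pose,q),.031] for q in Q])
K=np.array([[f,0,k["cx"]],[0,f,k["cy"]],[0,0,1]])
print(cv2.projectPoints(X,k["rvec"],k["tvec"],K,None)[0][:,0]*800/560)
for n,q in zip(("FL","FR","NR","NL"),Q):
    print(n,W(pose,q).round(4),"tab",W(pose,(q[0],np.sign(q[1])*.156)).round(4),"flat",W(pose,(q[0],np.sign(q[1])*.161)).round(4))
s=get_state();M=R.from_rotvec(s["tool_rot"]).as_matrix();print(M.round(3))
b=W(pose,Q[3]);t=np.array([*b,.031+.017+.04])
print("shift to NL +40 (tool mm)",(M.T@(t-s["position"])*1e3).round(1))
Mg=np.column_stack([[-np.cos(a),-np.sin(a),0],[-np.sin(a),np.cos(a),0],[0,0,-1]])
print("dr",R.from_matrix(M.T@Mg).as_rotvec().round(3))
E
```

```text
(np.float64(0.5736186242196123), np.float64(0.04731215302045923), np.float64(0.20839883764863837))
res mm [array([-0., -0.]), array([-0.4,  0.2]), array([0.1, 0. ]), array([ 0.3, -0.2])]
tab ends plate frame [[  74.2  171.5]
 [  72.7 -171. ]
 [ -76.7 -170.8]
 [ -78.4  170.8]]
[[379.3588642  250.22082319]
 [442.4312058  284.64469422]
 [399.53177547 321.28483944]
 [335.49457557 282.41425059]]
FL [0.6273 0.1558] tab [0.6147 0.2155] flat [0.6137 0.2203]
FR [ 0.6667 -0.0301] tab [ 0.6793 -0.0898] flat [ 0.6803 -0.0947]
NR [ 0.5199 -0.0611] tab [ 0.5325 -0.1208] flat [ 0.5336 -0.1257]
NL [0.4806 0.1247] tab [0.468  0.1844] flat [0.4669 0.1893]
[[-0.974  0.226 -0.   ]
 [ 0.226  0.974 -0.001]
 [-0.    -0.001 -1.   ]]
shift to NL +40 (tool mm) [-439.9 -419.3  151.4]
dr [-0.001 -0.    -0.436]
```

The four disc fits agree to under 0.5 mm. The side-view reprojection also lands on the discs. I'll move to above the near left corner.

Call:
{"method": "send_rows", "body": {"xyz": [[-20,-20,0],[-50,-48,0],[-80,-77,0],[-108,-104,0],[-137,-131,0],[-166,-158,0],[-195,-186,0],[-224,-213,0],[-253,-241,0],[-282,-268,0]], "dr": [[0,0,-0.04],[0,0,-0.09],[0,0,-0.13],[0,0,-0.18],[0,0,-0.22],[0,0,-0.26],[0,0,-0.31],[0,0,-0.35],[0,0,-0.4],[0,0,-0.436]], "jaw": 0}}

```text
time: 0.98
position: [0.3616, 0.3064, 0.2395]
tool_rot: [0.33, -3.124, -0.0]
ft_force: [1.2, 0.1, 1.3]
grip_width: 0.327
grip_force: 0.0
```

```bash
cat >> h.py <<'E'
pose=(.5736,.0473,.2084)
def to(p,ztip):
    s=get_state();M=R.from_rotvec(s["tool_rot"]).as_matrix()
    t=np.array([*W(pose,p),ztip+.017]);print("t",round(s["time"],2),"shift",(M.T@(t-s["position"])*1e3).round(1),"tipz",round(s["position"][2]-.017,4),"F",s["ft_force"].round(2),
     "plate xy",((np.array([[np.cos(.2084),np.sin(.2084)],[-np.sin(.2084),np.cos(.2084)]])@(s["position"][:2]-pose[:2]))*1e3).round(1),"w",round(float(s["grip_width"]),3))
    a=pose[2];Mg=np.column_stack([[-np.cos(a),-np.sin(a),0],[-np.sin(a),np.cos(a),0],[0,0,-1]])
    print("dr",R.from_matrix(M.T@Mg).as_rotvec().round(3))
E
python3 -c "
from h import *
to((-.075,.095),.041)"
```

```text
t 0.98 shift [ -78.4 -202.6  181.5] tipz 0.2225 F [1.2  0.09 1.25] plate xy [-153.8  297.4] w 0.327
dr [ 0.    -0.     0.002]
```

Call:
{"method": "send_rows", "body": {"xyz": [[-12,-30,10],[-26,-60,25],[-39,-90,45],[-52,-122,65],[-65,-154,85],[-74,-185,110],[-78,-202,138],[-78,-202,165],[-78,-202,176],[-78,-202,176]], "dr": [[0,0,0],[0,0,0],[0,0,0],[0,0,0],[0,0,0],[0,0,0],[0,0,0],[0,0,0],[0,0,0],[0,0,0]]}}

```text
time: 1.82
position: [0.4766, 0.1263, 0.0608]
tool_rot: [0.326, -3.119, 0.003]
ft_force: [-0.3, -0.2, -0.8]
grip_width: 0.004
grip_force: 0.0
```

```bash
python3 -c "
from h import *
to((-.075,.095),.031)"
```

```text
t 1.82 shift [-3.6 -2.4 12.8] tipz 0.0438 F [-0.33 -0.2  -0.81] plate xy [-78.6  97.4] w 0.004
dr [-0.001 -0.006 -0.   ]
```

Call:
{"method": "send_rows", "body": {"xyz": [[-1,-1,3],[-3,-2,6],[-4,-2,9],[-4,-2,11],[-4,-2,12],[-4,-2,12.8],[-4,-2,13.5],[-4,-2,14.2],[-4,-2,15],[-4,-2,15]], "dr": [[0,0,0],[0,0,0],[0,0,0],[0,0,0],[0,0,0],[0,0,0],[0,0,0],[0,0,0],[0,0,0],[0,0,0]]}}

```text
time: 2.65
position: [0.4834, 0.1258, 0.0485]
tool_rot: [-0.326, 3.125, 0.0]
ft_force: [-0.4, -0.4, -0.2]
grip_width: 0.003
grip_force: 0.0
```

```bash
python3 -c "
from h import *
to((-.075,.095),.031)"
```

```text
t 2.65 shift [ 3.  -0.5  0.5] tipz 0.0315 F [-0.38 -0.39 -0.18] plate xy [-72.   95.5] w 0.003
dr [ 0.  0. -0.]
```

Call:
{"method": "send_rows", "body": {"xyz": [[1,0,0.5],[2,0,1],[2,0,1.5],[2,0,2],[2,0,2.5],[2,0,3],[2,0,3],[2,0,3],[2,0,3],[2,0,3]], "dr": [[0,0,0],[0,0,0],[0,0,0],[0,0,0],[0,0,0],[0,0,0],[0,0,0],[0,0,0],[0,0,0],[0,0,0]]}}

```text
time: 3.48
position: [0.4831, 0.1258, 0.0483]
tool_rot: [-0.326, 3.122, 0.002]
ft_force: [-2.1, -1.1, 17.9]
grip_width: 0.004
grip_force: 8.9
```

```bash
python3 -c "
from h import *
to((-.075,.095),.031)"
```

```text
t 3.48 shift [ 2.7 -0.5  0.3] tipz 0.0313 F [-2.1  -1.14 17.9 ] plate xy [-72.3  95.5] w 0.004
dr [ 0.001  0.003 -0.   ]
```

The near left corner is solid: it took 18 N and the tip height didn't change. Near right is next.

Call:
{"method": "send_rows", "body": {"xyz": [[-1,0,-8],[-2,-10,-16],[-2,-40,-16],[-2,-75,-16],[-2,-110,-16],[-2,-145,-16],[-2,-172,-16],[-2,-190,-14],[-2,-190,-10],[-2,-190,-7]], "dr": [[0,0,0],[0,0,0],[0,0,0],[0,0,0],[0,0,0],[0,0,0],[0,0,0],[0,0,0],[0,0,0],[0,0,0]]}}

```text
time: 4.32
position: [0.5221, -0.0618, 0.0522]
tool_rot: [0.321, -3.124, 0.0]
ft_force: [-0.9, 0.4, -0.6]
grip_width: 0.006
grip_force: 0.0
```

Call:
{"method": "send_rows", "body": {"xyz": [[0,0,1],[0,0,2],[0,0,3],[0,0,4],[0,0,4.7],[0,0,5.4],[0,0,6],[0,0,6],[0,0,6],[0,0,6]], "dr": [[0,0,0],[0,0,0],[0,0,0],[0,0,0],[0,0,0],[0,0,0],[0,0,0],[0,0,0],[0,0,0],[0,0,0]]}}

```text
time: 5.15
position: [0.5228, -0.059, 0.0483]
tool_rot: [0.328, -3.124, -0.003]
ft_force: [-4.9, 2.4, 13.6]
grip_width: 0.002
grip_force: 7.0
```

```bash
python3 -c "
from h import *
to((-.075,-.095),.031)"
```

```text
t 5.15 shift [ 3.3 -1.5  0.3] tipz 0.0313 F [-4.87  2.39 13.61] plate xy [-71.7 -93.5] w 0.002
dr [0.002 0.    0.001]
```

Near right is solid too (14 N, no drop). Next is far right, lifting clear of the cheeks on the way.

Call:
{"method": "send_rows", "body": {"xyz": [[0,0,-15],[0,-2,-45],[-15,-2,-52],[-45,-2,-52],[-80,-2,-52],[-115,-2,-52],[-140,-2,-50],[-148,-2,-35],[-148,-2,-18],[-148,-2,-8]], "dr": [[0,0,0],[0,0,0],[0,0,0],[0,0,0],[0,0,0],[0,0,0],[0,0,0],[0,0,0],[0,0,0],[0,0,0]]}}

```text
time: 5.98
position: [0.6675, -0.0304, 0.0524]
tool_rot: [0.329, -3.122, -0.0]
ft_force: [-1.1, -0.0, -0.7]
grip_width: -0.002
grip_force: 0.0
```

Call:
{"method": "send_rows", "body": {"xyz": [[0,0,1],[0,0,2],[0,0,3],[0,0,4],[0,0,5],[0,0,6],[0,0,7],[0,0,7],[0,0,7],[0,0,7]], "dr": [[0,0,0],[0,0,0],[0,0,0],[0,0,0],[0,0,0],[0,0,0],[0,0,0],[0,0,0],[0,0,0],[0,0,0]]}}

```text
time: 6.82
position: [0.6682, -0.0314, 0.048]
tool_rot: [-0.326, 3.124, 0.0]
ft_force: [0.6, 0.5, 2.1]
grip_width: 0.007
grip_force: 1.0
```

```bash
python3 -c "
from h import *
to((.075,-.095),.031)"
```

```text
t 6.82 shift [1.3 1.6 0. ] tipz 0.031 F [0.63 0.48 2.09] plate xy [ 76.3 -96.6] w 0.007
dr [ 0.     0.001 -0.   ]
```

Only 2 N here so far. I'll press further.

Call:
{"method": "send_rows", "body": {"xyz": [[0,0,0.5],[0,0,1],[0,0,1.5],[0,0,2],[0,0,2.5],[0,0,3],[0,0,3],[0,0,3],[0,0,3],[0,0,3]], "dr": [[0,0,0],[0,0,0],[0,0,0],[0,0,0],[0,0,0],[0,0,0],[0,0,0],[0,0,0],[0,0,0],[0,0,0]]}}

```text
time: 7.65
position: [0.6683, -0.0315, 0.0448]
tool_rot: [-0.326, 3.124, -0.0]
ft_force: [2.1, -0.5, 2.7]
grip_width: 0.008
grip_force: 1.6
```

```bash
python3 -c "
from h import *
to((.075,-.095),.031)"
```

```text
t 7.65 shift [ 1.4  1.7 -3.2] tipz 0.0278 F [ 2.06 -0.51  2.74] plate xy [ 76.4 -96.7] w 0.008
dr [-0.     0.001 -0.   ]
```

Call:
{"method": "send_rows", "body": {"xyz": [[0,0,0.5],[0,0,1],[0,0,1.5],[0,0,2],[0,0,2.5],[0,0,3],[0,0,3.5],[0,0,3.5],[0,0,3.5],[0,0,3.5]], "dr": [[0,0,0],[0,0,0],[0,0,0],[0,0,0],[0,0,0],[0,0,0],[0,0,0],[0,0,0],[0,0,0],[0,0,0]]}}

```text
time: 8.48
position: [0.6685, -0.0315, 0.0437]
tool_rot: [-0.326, 3.123, 0.001]
ft_force: [-2.9, -0.2, 15.5]
grip_width: 0.002
grip_force: 7.7
```

```bash
python3 -c "
from h import *
to((.075,-.161),.0145)"
```

```text
t 8.48 shift [  1.5 -64.3  12.1] tipz 0.0267 F [-2.92 -0.22 15.55] plate xy [ 76.5 -96.7] w 0.002
dr [ 0.001  0.001 -0.   ]
```

The far right corner dips about 5 mm to a stop, so that's the loose one. I'll move over its tab.

Call:
{"method": "send_rows", "body": {"xyz": [[0,0,-3],[0,0,-8],[0,0,-18],[1,0,-30],[1,-15,-32],[1,-35,-32],[1,-55,-32],[1,-64,-28],[1,-64,-22],[1,-64,-20]], "dr": [[0,0,0],[0,0,0],[0,0,0],[0,0,0],[0,0,0],[0,0,0],[0,0,0],[0,0,0],[0,0,0],[0,0,0]]}}

```text
time: 9.32
position: [0.6791, -0.0948, 0.0594]
tool_rot: [0.324, -3.123, -0.001]
ft_force: [-0.5, 0.3, -0.2]
grip_width: -0.001
grip_force: 0.0
```

```bash
python3 -c "
from h import *
to((.075,-.161),.0145)"
```

```text
t 9.32 shift [-1.2 -0.2 27.9] tipz 0.0424 F [-0.5   0.25 -0.18] plate xy [  73.8 -160.8] w -0.001
dr [ 0.001 -0.002 -0.002]
```

Call:
{"method": "send_rows", "body": {"xyz": [[-1,0,3],[-1,0,6],[-1,0,9],[-1,0,12],[-1,0,15],[-1,0,18],[-1,0,21],[-1,0,24],[-1,0,26],[-1,0,27]], "dr": [[0,0,0],[0,0,0],[0,0,0],[0,0,0],[0,0,0],[0,0,0],[0,0,0],[0,0,0],[0,0,0],[0,0,0]]}}

```text
time: 10.15
position: [0.6826, -0.0967, 0.0363]
tool_rot: [-0.326, 3.121, -0.007]
ft_force: [-0.3, -5.3, 8.9]
grip_width: 0.003
grip_force: 3.9
```

```bash
python3 -c "
from h import *
to((.075,-.161),.0145)"
```

```text
t 10.15 shift [1.9 2.5 4.8] tipz 0.0193 F [-0.33 -5.35  8.88] plate xy [  76.9 -163.5] w 0.003
dr [-0.005  0.003 -0.   ]
```

Still moving at about 9 N. I'll continue to the stop.

Call:
{"method": "send_rows", "body": {"xyz": [[0,1,1],[1,2,2],[1,2,3],[1,2,4],[1,2,5],[1,2,6],[1,2,6.5],[1,2,7],[1,2,7],[1,2,7]], "dr": [[0,0,0],[0,0,0],[0,0,0],[0,0,0],[0,0,0],[0,0,0],[0,0,0],[0,0,0],[0,0,0],[0,0,0]]}}

```text
time: 10.98
position: [0.6824, -0.0952, 0.0317]
tool_rot: [-0.325, 3.119, -0.007]
ft_force: [-2.9, -3.9, 17.4]
grip_width: 0.005
grip_force: 8.4
```

```bash
python3 -c "
from h import *
to((.075,-.161),.0145)"
```

```text
t 10.98 shift [1.9 1.  0.2] tipz 0.0147 F [-2.91 -3.9  17.4 ] plate xy [  76.9 -162. ] w 0.005
dr [-0.005  0.006 -0.   ]
```

Call:
{"method": "send_rows", "body": {"xyz": [[0,0,0.5],[0,0,1],[0,0,1.5],[0,0,2],[0,0,2],[0,0,2],[0,0,2],[0,0,2],[0,0,2],[0,0,2]], "dr": [[0,0,0],[0,0,0],[0,0,0],[0,0,0],[0,0,0],[0,0,0],[0,0,0],[0,0,0],[0,0,0],[0,0,0]]}}

```text
time: 11.82
position: [0.6824, -0.0953, 0.0315]
tool_rot: [-0.325, 3.118, -0.006]
ft_force: [-5.9, -3.4, 26.5]
grip_width: 0.006
grip_force: 12.8
```

```bash
python3 -c "
from h import *
to((.075,-.161),.0145)"
```

```text
t 11.82 shift [2. 1. 0.] tipz 0.0145 F [-5.87 -3.43 26.5 ] plate xy [  77. -162.] w 0.006
dr [-0.005  0.006 -0.   ]
```

The tab is hard on its stop at 14.5 mm. I'll lift off and press the far right corner again to check it.

Call:
{"method": "send_rows", "body": {"xyz": [[0,0,-4],[0,0,-12],[0,0,-25],[0,0,-38],[1,15,-38],[1,35,-38],[1,55,-38],[1,66,-36],[1,66,-30],[1,66,-26]], "dr": [[0,0,0],[0,0,0],[0,0,0],[0,0,0],[0,0,0],[0,0,0],[0,0,0],[0,0,0],[0,0,0],[0,0,0]]}}

```text
time: 12.65
position: [0.6648, -0.0266, 0.0503]
tool_rot: [0.33, -3.124, -0.0]
ft_force: [-1.0, -1.0, -0.2]
grip_width: 0.008
grip_force: 0.0
```

```bash
python3 -c "
from h import *
to((.075,-.095),.031)"
```

```text
t 12.65 shift [-1.  -3.8  2.3] tipz 0.0333 F [-1.02 -1.01 -0.17] plate xy [ 74.  -91.2] w 0.008
dr [ 0.    -0.     0.002]
```

Call:
{"method": "send_rows", "body": {"xyz": [[-1,-2,-1],[-1,-4,0],[-1,-4,1],[-1,-4,2],[-1,-4,3],[-1,-4,3.5],[-1,-4,4],[-1,-4,4.5],[-1,-4,4.5],[-1,-4,4.5]], "dr": [[0,0,0],[0,0,0],[0,0,0],[0,0,0],[0,0,0],[0,0,0],[0,0,0],[0,0,0],[0,0,0],[0,0,0]]}}

```text
time: 13.48
position: [0.6671, -0.0329, 0.0484]
tool_rot: [-0.325, 3.124, -0.001]
ft_force: [-3.8, -0.6, 9.1]
grip_width: 0.005
grip_force: 4.4
```

Call:
{"method": "send_rows", "body": {"xyz": [[0,0,-4],[0,0,-14],[0,0,-34],[0,0,-64],[0,0,-100],[0,0,-130],[0,0,-160],[0,-30,-180],[0,-60,-180],[0,-60,-180]], "dr": [[0,0,0],[0,0,0],[0,0,0],[0,0,0],[0,0,0],[0,0,0],[0,0,0],[0,0,0],[0,0,0],[0,0,0]]}}

```text
time: 14.32
position: [0.6799, -0.0991, 0.2298]
tool_rot: [-0.313, 3.122, -0.01]
ft_force: [-0.9, -2.1, -1.2]
grip_width: 0.008
grip_force: 0.0
```

Run:
```python
from h import *
a=get_image("side")[150:255,200:340,::-1]
cv2.imwrite("pics/end.png",cv2.resize(a,(800,600),interpolation=cv2.INTER_CUBIC))
```

```text
(no output)
```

View pics/end.png

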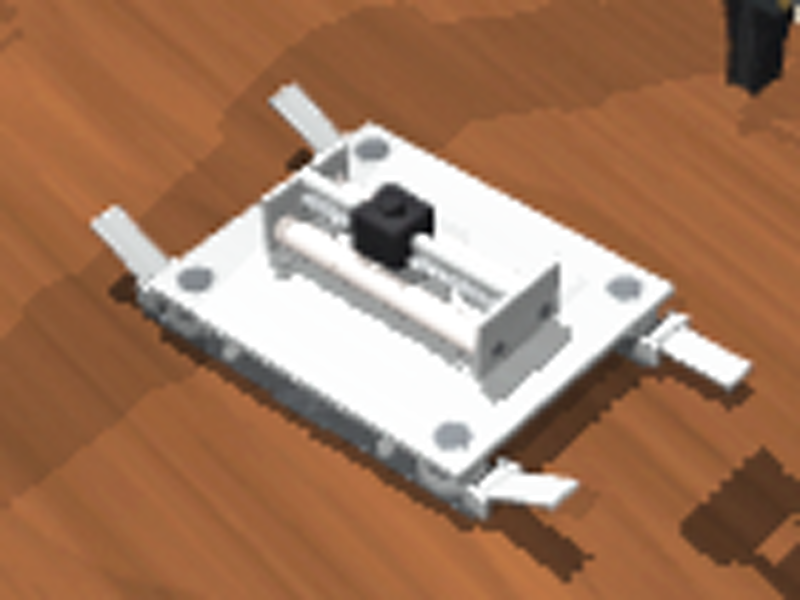

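The far right tab lies flat at (705,350), and the other three still stand at (300,110), (120,235) and (540,488). The far right corner now holds 9 N with no dip, and the arm is clear. I'll hand it in.

```bash
python3 -c "
from bench import *
print(close_job())"
```

```text
the job is handed in; nothing more can be done
None
```

I found that the far right corner gives and pressed its shim tab flat; that corner now holds firm under 9 N. The other three tabs still stand, the far left corner wasn't pressed because far right had already shown itself as the loose one, and the job was handed in at about 14 s.

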